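# Load the watch-case polisher and lock its cover

## Robot

A 7-joint arm with a two-finger parallel gripper is mounted at the origin on the work surface. World frame = base frame: x ahead of the robot, y to its left, z up, the work surface at z = 0. Lengths are in m, angles in rad, forces in N, time in s.
With the tool pointing down it reaches from about 0.35 to 0.9 m from the base axis. Payload 19.9 kg.
Tool frame: the origin (TCP) lies at the very end of the fingers, on their centre line; the grasp point (between the pads) lies 19 mm behind it; z points along the fingers, y is the line along which they close (so a half turn about z gives the same grasp; the last joint's range is limited). The gripper opens to 94 mm and grips with 3 to 60 N. Pads are 16 mm wide; open, the fingers measure 119 mm over their backs; the gripper's body (75 mm by 177 mm) begins 78 mm behind the grasp point.
Start: joints at [-1.335, 0.417, -0.01, 1.614, 0.005, 1.111, -0.053], TCP at [0.171, 0.601, 0.17] pointing down, gripper open.
Joint ranges: [-2.81, 2.81], [-0.39, 2.02], [-1.27, 1.25], [0.06, 2.57], [-1.19, 4.33], [0.19, 2], [-2.82, 2.82]. Speed limits (rad/s): [1.89, 1.89, 2.39, 2.39, 3.01, 3.01, 3.01].

## Interface

Orientations are given as a 3x3 rotation matrix whose columns are the frame's x, y, z axes.
In Python, from workcell import env, cams gives the robot as it stands. Calls block until the motion is done:
- env.move_ptp(position, orientation): joint-space move of the TCP to a pose.
- env.move_straight(position, rate=0.15, rotation=None, stop_force=None): straight line of the TCP; rotation=None keeps the orientation; rate is the mean speed in m/s. With stop_force (N) it stops when the force on the tool has changed by that much, and returns True; else False.
- env.goto_joints(angles): joint-space move.
- env.set_gripper(opening): finger opening in m; the grip force is fixed at half the most; returns when the fingers have stopped.
- env.dwell(seconds).
- env.inverse_kinematics(position, orientation): joint angles nearest the present ones, or None.
- env.observe(): the state.
- cams.camera(name): name is "scene" or "top" or "wrist"; returns a dict with "image" (480x640x3 uint8, red, green, blue), "mtx" (3x3 intrinsics, pixels), "R" (3x3) and "t" (3): a world point X has camera coordinates R X + t; the wrist camera has in their place "T_tool_cam" (4x4, takes a point from camera to tool coordinates, whose origin is the TCP and whose axes are the flange's). Camera axes: x right, y down, z forward; pixel columns grow to the right and rows downward; lengths in m; the calibration is good to about 2 mm. A picture is of the moment at which its call begins: read the wrist's pose just before it. There is no depth.
A pose or a line that the arm cannot do raises env.IKError and nothing moves.
- env.hand_in(): hands the job in; it is judged then, once.
The state is a dict: "time_s": time; "joint_pos": joint angles; "joint_velocities": joint speeds; "joint_torque": joint torques, N m; "ee_pos": TCP position; "tool_rot": TCP orientation; "wrist_force": force on the tool from outside, world axes, zero at the start; "wrist_torque": the same for the moment, N m; "width": finger opening in m; "grip_force": force on a finger pad.
Only numpy, scipy, OpenCV 4.12 (cv2) and the standard library are available. Lean on these libraries where they do the work, as an engineer would, in place of code of your own. Each camera call takes 0.05 s, during which the arm holds its last target. There are 200 camera calls.

## Task

The polisher's toggle switch was left in reverse: first set it to its centre off position. With the switch left off, put every loose watch case from the bench into the polisher's bowl, then put on the cover, lugs through the slots, push it down and twist it clockwise fully home so that it is locked. Only then set the switch fully to forward (away from the robot), and leave the other things on the bench alone.

Things in the scene. Friction and masses are not known exactly. Their poses are not given: they have to be found in the camera images.
- polisher: Watch-case polisher, fixed to the bench: upright aluminium drum, 156 mm across, open at the top, on a grey base plate 15 mm thick. Origin: on the bowl's axis at bench level; z up, x roughly away from the robot. A black switch box (80 x 50 mm, top 45 mm up) stands at its x = 0, y = -135 mm.
- mouth (a point): Centre of the mouth, level with the top of the dark steel flange ring (102 mm up, 6 mm thick, inner radius 57 mm). Inside, a sprung rubber ring (radii 48 to 54 mm, top 96 mm up when free) goes down up to 12 mm. The cover must be pressed down on it, 3 N at first to 8 N at the bottom; released, it lifts the turned cover up under the flange, and an unlocked one back up.
- slot (a point): Middle of one of two facing slots in the flange (each 22 mm wide, out to radius 69 mm), on its top, 60 degrees counterclockwise (from above) of the polisher's +x; the other is across the axis. Below is the lug track, 84 to 96 mm up: lugs let in here can turn only clockwise from above, by 60 degrees, to a fixed stop.
- stop (a point): Point on the flange's top above where one lug's middle is when the cover is turned home against the stops: on the polisher's +x side, 63 mm from the axis. The lugs then lie along the polisher's x axis.
- bowl_floor (a point): Centre of the bowl's flat rubber floor, 35 mm above the bench. The bowl's inner radius is 56 mm (48 mm at the rubber ring above).
- switch (a joint): Angle of the toggle: -0.5 = reverse, leaning to the polisher's -x (towards the robot); 0 = off, upright, a narrow zone of about 0.1 rad either side; +0.5 = forward, leaning to +x (away from the robot). Turns about point pivot, along the polisher's y axis. No spring: friction (about 2 N at the tip) holds it where it is left.
- pivot (a point): The toggle's pivot, on the polisher at x = 0, y = -135 mm, 47 mm above the bench.
- switch_tip (a point): Centre of the 14 mm steel ball at the end of the toggle's bat (7 mm thick), 46 mm from the pivot.
- cover: Cover, lying on the bench: aluminium disc, radius 54 mm, 12 mm thick; two steel lugs (16 mm wide, 6 mm thick, flush with the underside) along +x and -x out to radius 66 mm; on top a black grip bar along x, 60 mm long, 16 mm wide, 12 to 40 mm above the underside. Origin: centre of the underside, z up. 0.2 kg. Either way round fits. Locked: underside 90 mm up, top flush with the flange.
- case1: An empty brass watch case (may be absent: 3 to 5 of the five are on the bench): round body 35 mm across, 10 mm high, with four 3 mm wide horns (6 mm high) at x = +-10.5 mm reaching to y = +-21.5 mm. Origin: centre of the underside, z up. Best gripped across x, where the sides are clear. About 45 g.
- case2: An empty brass watch case (may be absent: 3 to 5 of the five are on the bench): round body 35 mm across, 10 mm high, with four 3 mm wide horns (6 mm high) at x = +-10.5 mm reaching to y = +-21.5 mm. Origin: centre of the underside, z up. Best gripped across x, where the sides are clear. About 45 g.
- case3: An empty brass watch case (may be absent: 3 to 5 of the five are on the bench): round body 35 mm across, 10 mm high, with four 3 mm wide horns (6 mm high) at x = +-10.5 mm reaching to y = +-21.5 mm. Origin: centre of the underside, z up. Best gripped across x, where the sides are clear. About 45 g.
- case4: An empty brass watch case (may be absent: 3 to 5 of the five are on the bench): round body 35 mm across, 10 mm high, with four 3 mm wide horns (6 mm high) at x = +-10.5 mm reaching to y = +-21.5 mm. Origin: centre of the underside, z up. Best gripped across x, where the sides are clear. About 45 g.
- case5: An empty brass watch case (may be absent: 3 to 5 of the five are on the bench): round body 35 mm across, 10 mm high, with four 3 mm wide horns (6 mm high) at x = +-10.5 mm reaching to y = +-21.5 mm. Origin: centre of the underside, z up. Best gripped across x, where the sides are clear. About 45 g.
- screwdriver_stand: Round stand of screwdrivers, 90 mm across, 120 mm tall; not part of the job, to be left alone. Origin at its underside, in the middle.
- loupe: Black eye loupe, 36 mm across, 32 mm tall; not part of the job, to be left alone. Origin at its underside, in the middle.
- movement_block: Small wooden block 45 x 32 mm with a movement on it, 18 mm tall; not part of the job, to be left alone. Origin at its underside, in the middle.
- tweezers: Brass tweezers lying flat, 120 mm long along x; not part of the job, to be left alone. Origin at its underside, in the middle.
- solution_jar: Amber jar, 56 mm across, 70 mm tall; not part of the job, to be left alone. Origin at its underside, in the middle.
- brush: Brush lying flat, 150 mm long along x; not part of the job, to be left alone. Origin at its underside, in the middle.

How it is judged:
By the outcome, as a careful person would: the job done as asked, in the order asked, and still so for the second after the job is handed in, with the robot touching nothing.
Of case1, case2, case3, case4, case5 only 3 to 5 are there at a start; the rules pass over those that are not, and their reading is None.
At some moment in a run one of case1, case2, case3, case4, case5, cover may be knocked a few centimetres aside while the robot is not near it.
Once in a run the grip may slacken for a moment while it holds something.
It also fails if it takes over 210 s, if anything falls off the work surface, if the arm or the gripper's body presses on something with over 40 N, if the wrist force passes 120 N, or if a joint passes its speed limit or range.

## Working session

There is one attempt and no reset: what is moved stays moved. The work goes in short steps, each a Python script; the robot and the scene stay as the last script left them, time stands still between calls to the robot, and variables do not carry over. Pictures are saved under pics/ and viewed, at most 14 in all, crops included, and the job is handed in when it is done.

```bash
ls; mkdir -p pics; python3 - <<'E'
from workcell import env, cams
import cv2
for n in ["top","scene"]:
    c=cams.camera(n); cv2.imwrite(f"pics/{n}0.png",c["image"][:,:,::-1]); print(n,c["mtx"],c["R"],c["t"])
c=cams.camera("wrist");print(c["mtx"],c["T_tool_cam"])
o=env.observe();print(o)
E
```

```text
pics
top [[526.06592799   0.         316.34162036]
 [  0.         526.06592799 242.41924965]
 [  0.           0.           1.        ]] [[ 0.00866115 -0.99994559  0.00581391]
 [-0.99345693 -0.00926679 -0.1138308 ]
 [ 0.11387848 -0.00478997 -0.99348314]] [0.03441685 0.57712032 1.27640292]
scene [[582.35733462   0.         322.2079083 ]
 [  0.         582.35733462 239.94017437]
 [  0.           0.           1.        ]] [[-0.1662326   0.98601083  0.01222171]
 [ 0.71795974  0.12951896 -0.68392884]
 [-0.67594418 -0.10491658 -0.72944635]] [ 0.05653869 -0.35267022  1.55174454]
[[334.8778819    0.         315.53369785]
 [  0.         334.8778819  241.156605  ]
 [  0.           0.           1.        ]] [[-1.70512728e-04 -9.60488410e-01 -2.78319931e-01  8.17538935e-02]
 [ 9.99999499e-01  1.10638938e-04 -9.94467265e-04  2.95629113e-04]
 [ 9.85967304e-04 -2.78319962e-01  9.60487911e-01 -2.14390264e-01]
 [ 0.00000000e+00  0.00000000e+00  0.00000000e+00  1.00000000e+00]]
{'time_s': 0.15, 'joint_pos': array([-1.33548596,  0.41787842, -0.01031991,  1.6140388 ,  0.00471965,
        1.11071051, -0.05301084]), 'joint_velocities': array([ 0.00031957, -0.00228096, -0.00250028, -0.00128548, -0.00249608,
       -0.00036507, -0.00057   ]), 'joint_torque': array([ 1.09877081e-03, -8.51535058e+01,  6.39021322e-01, -4.26130557e+01,
       -4.87844716e-02,  1.70191942e-02,  1.38171526e-04]), 'ee_pos': array([0.17072126, 0.60088039, 0.16994178]), 'tool_rot': array([[-9.61937776e-01,  2.73268514e-01, -1.86554291e-04],
       [ 2.73268563e-01,  9.61937266e-01, -9.94360010e-04],
       [-9.22737586e-05, -1.00749188e-03, -9.99999488e-01]]), 'wrist_force': array([-0.05091861,  0.26395237, -0.88320043]), 'wrist_torque': array([-0.02450558,  0.02958761, -0.05025137]), 'grip_force': 0.0, 'width': 0.0938861453662035}
```

View pics/top0.png

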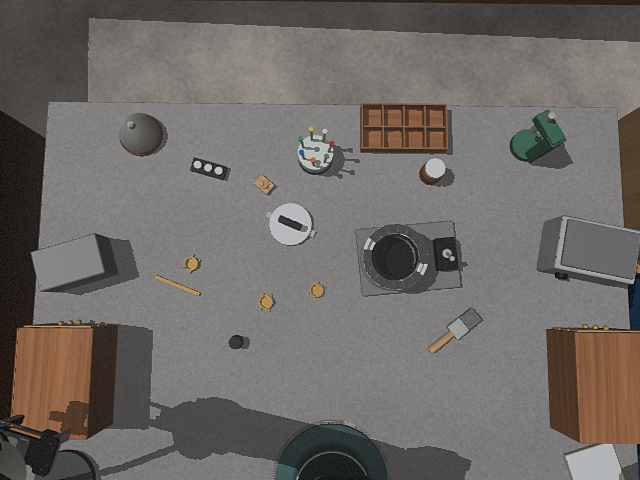

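View pics/scene0.png

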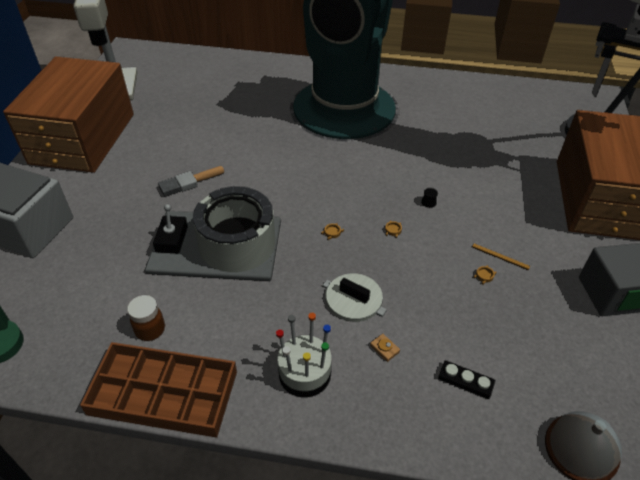

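Both views show three cases: top at (192,264), (267,301) and (317,290). The cover is at (291,224), the polisher mouth at (395,258), and the toggle ball at (449,254) leaning towards the robot. Next I'll look closer with the wrist camera.

```bash
cat > h.py <<'E'
from workcell import env, cams
import numpy as np, cv2
def Rd(yaw):
    c,s=np.cos(yaw),np.sin(yaw); return np.array([[c,s,0],[s,-c,0],[0,0,-1.]])
def shot(name):
    o=env.observe(); c=cams.camera(name)
    if name=="wrist":
        T=np.eye(4);T[:3,:3]=o["tool_rot"];T[:3,3]=o["ee_pos"];M=T@c["T_tool_cam"]
        c["R"]=M[:3,:3].T; c["t"]=-c["R"]@M[:3,3]
    return c
def ray(c,uv):
    d=c["R"].T@np.linalg.solve(c["mtx"],[uv[0],uv[1],1.]); return -c["R"].T@c["t"],d
def plane(c,uv,z):
    o,d=ray(c,uv); return (o+d*(z-o[2])/d[2])[:2]
def project(c,X):
    p=c["mtx"]@(c["R"]@np.asarray(X,float)+c["t"]); return p[:2]/p[2]
def brass(im):
    h=cv2.cvtColor(im,cv2.COLOR_RGB2HSV); return cv2.inRange(h,(10,110,70),(28,255,255))
def save(c,n): cv2.imwrite(f"pics/{n}.png",c["image"][:,:,::-1])
def best(yaw,p):
    """yaw or yaw+pi, the one with smaller joint 7 travel that is reachable"""
    q0=env.observe()["joint_pos"]; r=[]
    for y in (yaw,yaw+np.pi):
        q=env.inverse_kinematics(np.array(p),Rd(y))
        if q is not None: r.append((np.abs(np.array(q)-q0).max(),y))
    return min(r)[1]
def look(x,y,z,d,yaw,name):
    ax=Rd(yaw)@np.array([-.27832,0,.96049]); off=Rd(yaw)@np.array([.08175,0,-.21439])
    env.move_ptp(np.array([x,y,z])-d*ax-off,Rd(yaw)); env.dwell(.3)
    c=shot("wrist"); save(c,name); return c
E
python3 - <<'E'
from h import *
c=shot("top")
for n,uv,z in [("c",(192,264),.008),("c",(267,301),.008),("c",(317,290),.008),("cover",(291,224),.012),("mouth",(395,258),.102),("ball",(449,254),.085)]:
    print(n,plane(c,uv,z))
m=plane(c,(395,258),.102)
for yaw in (np.pi,0):
  try: c=look(m[0],m[1]-.05,.1,.4,yaw,"pol"); print(yaw,env.observe()["joint_pos"],env.observe()["time_s"]);break
  except env.IKError as e: print(e)
E
```

```text
c [0.5219538  0.35246703]
c [0.43090209 0.16170708]
c [0.45943152 0.03679182]
cover [0.62563262 0.10423151]
mouth [ 0.53372462 -0.14526566]
ball [ 0.545946   -0.27696441]
3.141592653589793 [-0.61699825  0.35199812  1.18535229  1.72228459 -0.33817075  1.29765903
  2.21131847] 3.6
```

View pics/pol.png

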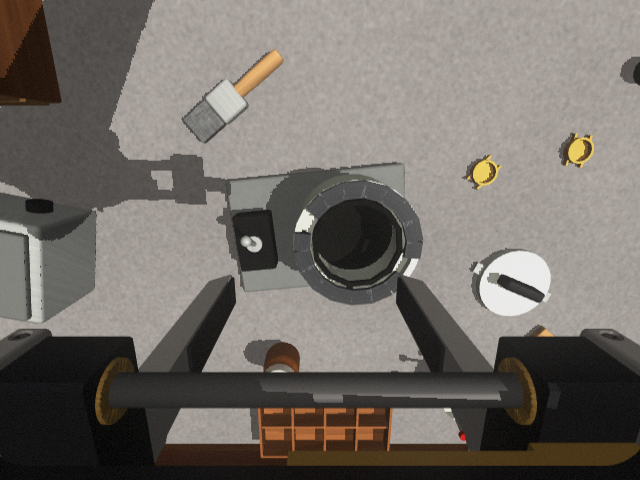

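The wrist view shows the mouth centre near (358,241), the slots near (304,215) and (411,270), and the toggle ball near (247,242). Plate corners are at (228,180) and (405,163). I'll rectify it into a metric top view at flange height.

```bash
python3 - <<'E'
from h import *
import pickle
c=shot("wrist"); pickle.dump(c,open("pol.pkl","wb"))
crop=c["image"][150:310,215:430]; cv2.imwrite("pics/polc.png",cv2.resize(crop,None,fx=3.7,fy=3.7,interpolation=cv2.INTER_CUBIC)[:,:,::-1])
g=cv2.GaussianBlur(cv2.cvtColor(c["image"],cv2.COLOR_RGB2GRAY),(0,0),.8).astype(np.float32)
cen=plane(c,(358,241),.102)
def samp(P): 
    return cv2.remap(g,np.float32([[P[0]]]),np.float32([[P[1]]]),cv2.INTER_LINEAR)[0,0]
for R0 in (.057,.078):
  ce=cen.copy()
  for it in range(5):
    pts=[]
    for a in np.radians(np.arange(0,360,4)):
        rs=np.arange(R0-.008,R0+.008,.0005)
        v=np.array([samp(project(c,[ce[0]+r*np.cos(a),ce[1]+r*np.sin(a),.102])) for r in rs])
        d=(v[2:]-v[:-2])*(1 if True else -1); k=np.argmax(np.abs(d))+1
        if abs(d[k-1])>12: pts.append(ce+rs[k]*np.array([np.cos(a),np.sin(a)]))
    P=np.array(pts); w=np.ones(len(P),bool)
    for _ in range(6):
        A=np.c_[2*P[w],np.ones(w.sum())]; s=np.linalg.lstsq(A,(P[w]**2).sum(1),rcond=None)[0]; r=np.sqrt(s[2]+s[:2]@s[:2])
        e=np.abs(np.linalg.norm(P-s[:2],axis=1)-r); w=e<max(.001,1.5*np.median(e))
    ce=s[:2]
  print(R0,ce,r,w.sum(),len(P),np.median(e))
for n,uv in (("TL",(228,180)),("TR",(405,163))): print(n,plane(c,uv,.015))
E
```

```text
0.057 [ 0.53617414 -0.14603564] 0.05424219745784239 71 88 0.0007329465788576475
0.078 [ 0.53875497 -0.14539142] 0.07702061620473341 58 71 0.00046331744969337063
TL [ 0.47013421 -0.31646859]
TR [ 0.44716807 -0.07297658]
```

View pics/polc.png

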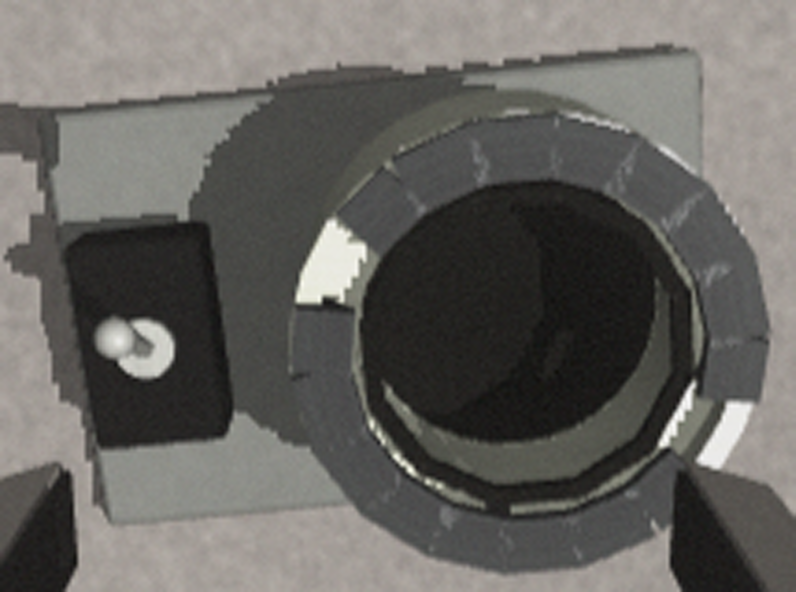

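```bash
python3 - <<'E'
from h import *
import pickle
c=pickle.load(open("pol.pkl","rb"))
f=lambda u,v,z=.102: plane(c,(u/3.7+215-.37,v/3.7+150-.37),z)
A=f(366,281);B=f((663+700)/2,(450+398)/2); print(A,B,(A+B)/2)
print("outer",f(317,261),f(736,436))
d=f(736,436)-f(317,261);print("slot ang",np.degrees(np.arctan2(d[1],d[0])))
for yaw in (0,-np.pi/2,np.pi/2):
  try:
    k=Rd(yaw)[:,0]*-.03
    c=look(.538+k[0],-.145-.02+k[1],.1,.38,yaw,"pol2"); print(yaw);break
  except (env.IKError,TypeError) as e: print(yaw,e)
pickle.dump(c,open("pol2.pkl","wb"))
m=project(c,[.538,-.165,.1]).astype(int);print(m)
x0,y0=max(m[0]-120,0),max(m[1]-90,0);print(x0,y0)
cv2.imwrite("pics/pol2c.png",cv2.resize(c["image"][y0:y0+180,x0:x0+240],None,fx=3.3,fy=3.3,interpolation=cv2.INTER_CUBIC)[:,:,::-1])
E
```

```text
[ 0.51413276 -0.19744269] [ 0.56223458 -0.09417918] [ 0.53818367 -0.14581094]
outer [ 0.50765542 -0.21288574] [ 0.56641741 -0.07599124]
slot ang 66.76856502955944
0
[315 214]
195 124
```

View pics/pol2c.png

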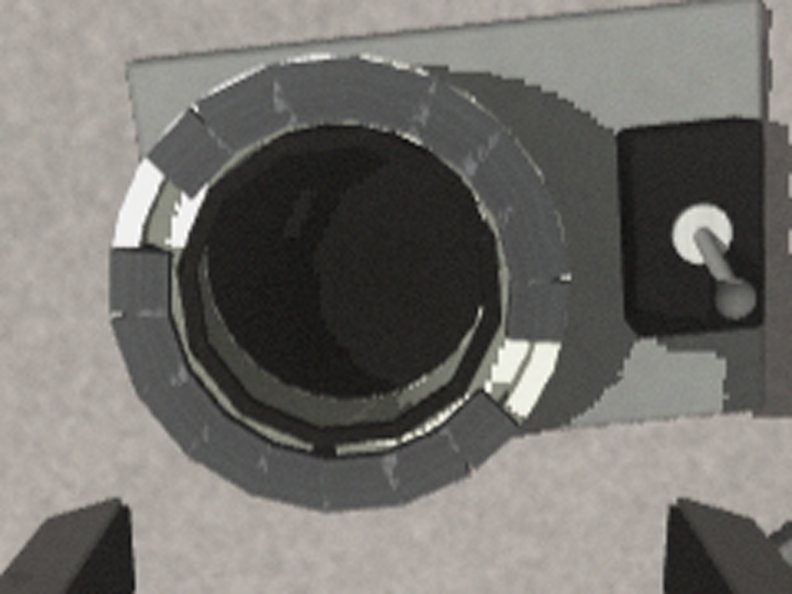

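This view shows slot edges at crop (153,158)-(205,195), (112,247)-(173,249), (510,340)-(560,343) and (480,392)-(518,428). The ball is at (735,299), with the pivot disc at (702,233). I'll triangulate from these.

```bash
python3 - <<'E'
from h import *
import pickle
c1=pickle.load(open("pol.pkl","rb"));c2=pickle.load(open("pol2.pkl","rb"))
p1=lambda u,v:(u/3.7+215-.37,v/3.7+150-.37)
p2=lambda u,v:(u/3.3+195-.35,v/3.3+124-.35)
def tri(a,b):
    (o1,d1),(o2,d2)=ray(c1,a),ray(c2,b)
    s=np.linalg.lstsq(np.c_[d1,-d2],o2-o1,rcond=None)[0]; q1,q2=o1+s[0]*d1,o2+s[1]*d2
    return (q1+q2)/2,q1-q2
def mids(c,p,E):
    I=[plane(c,p(*e),.102) for e in E]; return np.array(I)
# per slot: edge a (inner,outer), edge b (inner,outer)
for c,p,S in ((c1,p1,[[(378,255),(337,220),(355,307),(297,302)],[(663,450),(715,470),(700,398),(755,402)]]),
              (c2,p2,[[(480,392),(518,428),(510,340),(560,343)],[(205,195),(153,158),(173,249),(112,247)]])):
    A=mids(c,p,S[0]);B=mids(c,p,S[1])
    # slot midline: mean of edge centre lines
    d=B.mean(0)-A.mean(0); print("mid",(A.mean(0)+B.mean(0))/2,"ang",np.degrees(np.arctan2(d[1],d[0])))
    for X in(A,B): print(np.round(X,4).tolist())
print("ball",tri(p1(115,338),p2(735,299)))
print("pivotdisc",tri(p1(146,350),p2(702,233)))
print("plate corner y+x-: ",plane(c1,(405,163),.015),"y+x+",plane(c2,p2(127,62),.015),"y-x+",plane(c2,p2(765,0),.015))
# outer circle of the flange in view 2
g=cv2.GaussianBlur(cv2.cvtColor(c2["image"],cv2.COLOR_RGB2GRAY),(0,0),.8).astype(np.float32)
ce=np.array([.538,-.1455])
for it in range(4):
    pts=[]
    for a in np.radians(np.arange(0,360,4)):
        rs=np.arange(.07,.086,.0005); uv=np.float32([[project(c2,[ce[0]+r*np.cos(a),ce[1]+r*np.sin(a),.102]) for r in rs]])
        v=cv2.remap(g,uv[...,0].copy(),uv[...,1].copy(),cv2.INTER_LINEAR)[0]; d=np.abs(v[2:]-v[:-2]);k=d.argmax()
        if d[k]>12: pts.append(ce+rs[k+1]*np.array([np.cos(a),np.sin(a)]))
    P=np.array(pts);w=np.ones(len(P),bool)
    for _ in range(6):
        A=np.c_[2*P[w],np.ones(w.sum())]; s=np.linalg.lstsq(A,(P[w]**2).sum(1),rcond=None)[0]; r=np.sqrt(s[2]+s[:2]@s[:2])
        e=np.abs(np.linalg.norm(P-s[:2],axis=1)-r); w=e<max(.001,1.5*np.median(e))
    ce=s[:2]
print("outer2",ce,r,w.sum())
E
```

```text
mid [ 0.53769216 -0.14520779] ang 65.97377506001003
[[0.5057, -0.1936], [0.4946, -0.2065], [0.5226, -0.201], [0.521, -0.2194]]
[[0.5713, -0.0996], [0.5784, -0.082], [0.5532, -0.0888], [0.5546, -0.0708]]
mid [ 0.53941791 -0.14606374] ang 64.81994588944444
[[0.506, -0.1927], [0.493, -0.2061], [0.5243, -0.2024], [0.5233, -0.2194]]
[[0.5729, -0.1018], [0.5847, -0.0856], [0.5552, -0.0903], [0.5559, -0.0703]]
ball (array([ 0.53612797, -0.28055798,  0.09107266]), array([-3.69178985e-05,  1.97574842e-04, -5.37152719e-05]))
pivotdisc (array([ 0.55279711, -0.27873838,  0.04936908]), array([-0.00010378,  0.00055636, -0.0001381 ]))
plate corner y+x-:  [ 0.44716807 -0.07297658] y+x+ [ 0.61472493 -0.05878768] y-x+ [ 0.6375899  -0.30588033]
outer2 [ 0.53882832 -0.14472266] 0.07669336969067059 68
```

```bash
cat >> h.py <<'E'
C=np.array([.5387,-.1453]); PSI=.0934
def pol(x,y): return C+np.array([[np.cos(PSI),-np.sin(PSI)],[np.sin(PSI),np.cos(PSI)]])@np.array([x,y])
E
python3 - <<'E'
from h import *
p=np.array([.552,-.2793]); yaw=best(PSI+np.pi/2,[*p,.16])
env.set_gripper(.094)
env.move_ptp([*p,.2],Rd(yaw)); print(env.move_straight([*p,.078],.1,stop_force=6))
env.set_gripper(.0); o=env.observe(); print(o["width"],o["ee_pos"],o["wrist_force"],o["grip_force"])
env.set_gripper(.06); env.move_straight([*p,.2],.2); env.set_gripper(.094)
print(env.observe()["joint_pos"],env.observe()["time_s"])
# now look down with the wrist camera to check toggle, then the cover and the cases
import pickle
c=look(*pol(0,-.135),.09,.4,PSI+np.pi,"sw"); pickle.dump(c,open("sw.pkl","wb"))
m=project(c,[*pol(0,-.135),.093]); print(m, project(c,[*pol(0,-.135),.047]))
u=m.astype(int); a=cv2.resize(c["image"][u[1]-40:u[1]+40,u[0]-50:u[0]+50],None,fx=5,fy=5,interpolation=cv2.INTER_CUBIC)
c=look(.6256,.104,.02,.40,np.pi,"cov"); pickle.dump(c,open("cov.pkl","wb"))
m=project(c,[.6256,.104,.02]).astype(int);print("cov crop",m)
b=cv2.resize(c["image"][m[1]-80:m[1]+80,m[0]-50-50:m[0]+100],None,fx=2.5,fy=2.5,interpolation=cv2.INTER_CUBIC)
H=np.zeros((400,1000,3),np.uint8);H[:,:500]=a;H[:,500:]=b; cv2.imwrite("pics/two.png",cv2.resize(H,(800,320),interpolation=cv2.INTER_AREA)[:,:,::-1])
print(env.observe()["time_s"])
E
```

```text
False
6.536318470702174e-05 [ 0.55199331 -0.2792946   0.07800278] [ 0.27149097 -0.44737712 -0.14556352] 0.0
[-0.31524026  0.59685527  1.0837006   1.62206199 -0.54868127  1.2607366
 -2.17777144] 13.4333
[315.42113048 241.89394175] [315.45615855 232.11710121]
cov crop [316 241]
19.0333
```

View pics/two.png

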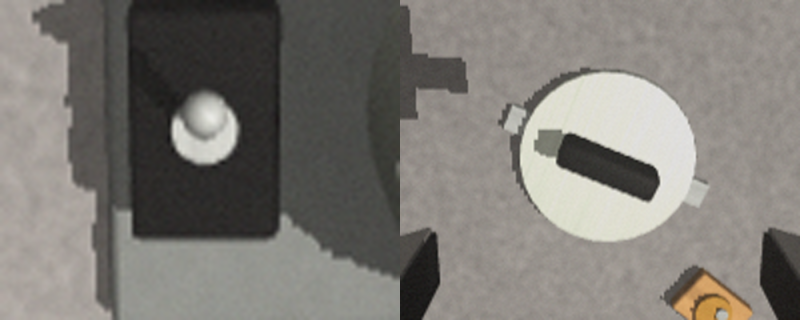

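Left: the ball at (205,113) still leans towards the robot, and the fingers shut on nothing. Right: the cover and its lugs are clear. I'll go back to the switch and see why it missed.

```bash
python3 - <<'E'
from h import *
p=np.array([.552,-.2793]); yaw=best(PSI+np.pi/2,[*p,.16])
env.move_ptp([*p,.2],Rd(yaw)); env.move_straight([*p,.078],.15)
print(env.observe()["tool_rot"].round(3).tolist(),env.observe()["ee_pos"])
ims=[]
def snap():
    c=cams.camera("scene"); w=shot("wrist")
    ims.append(np.hstack([cv2.resize(c["image"][160:280,120:240],(400,400),interpolation=cv2.INTER_CUBIC),cv2.resize(w["image"][120:420,140:500],(400,400))]))
    o=env.observe(); print(o["width"],o["grip_force"],o["wrist_force"].round(1),o["joint_torque"].round(1)[[0,5,6]])
snap(); env.set_gripper(.03); snap()
cv2.imwrite("pics/sw2.png",cv2.resize(np.vstack(ims),(600,600))[:,:,::-1])
E
```

```text
[[-0.094, 0.996, 0.001], [0.996, 0.094, -0.0], [-0.001, 0.001, -1.0]] [ 0.5526142  -0.27932034  0.07888283]
0.09392461998238028 0.0 [-0.4  0.3  0.4] [-0.1  0.   0. ]
0.03006557145053151 0.0 [-0.8  0.3 -0.1] [ 0.  0. -0.]
```

View pics/sw2.png

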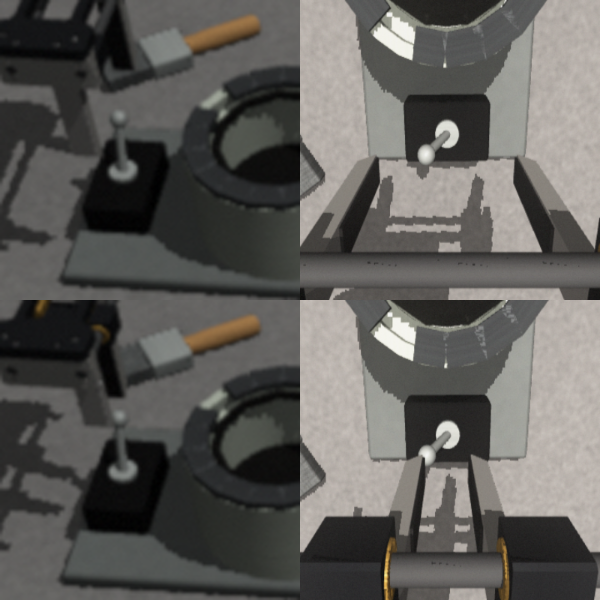

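The fingers look short of the ball. I'll project the nominal TCP into both views and compare.

```bash
python3 - <<'E'
from h import *
ims=[]
o=env.observe(); c=cams.camera("scene"); w=shot("wrist")
R=o["tool_rot"]; t=o["ee_pos"]
for im,cc in ((c["image"].copy(),c),(w["image"].copy(),w)):
    im=cv2.resize(im,None,fx=4,fy=4,interpolation=cv2.INTER_CUBIC)
    for P in ([0,0,0],[0,.015,0],[0,-.015,0],[0,.015,-.04],[0,-.015,-.04]):
        u=project(cc,t+R@np.array(P)); cv2.circle(im,(int(4*u[0]+2),int(4*u[1]+2)),5,(255,0,0),2); 
    u=project(cc,t)*4; x,y=int(u[0])-200,int(u[1])-250; ims.append(im[y:y+500,x:x+400])
cv2.imwrite("pics/sw3.png",np.hstack(ims)[:,:,::-1])
E
```

```text
(no output)
```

View pics/sw3.png

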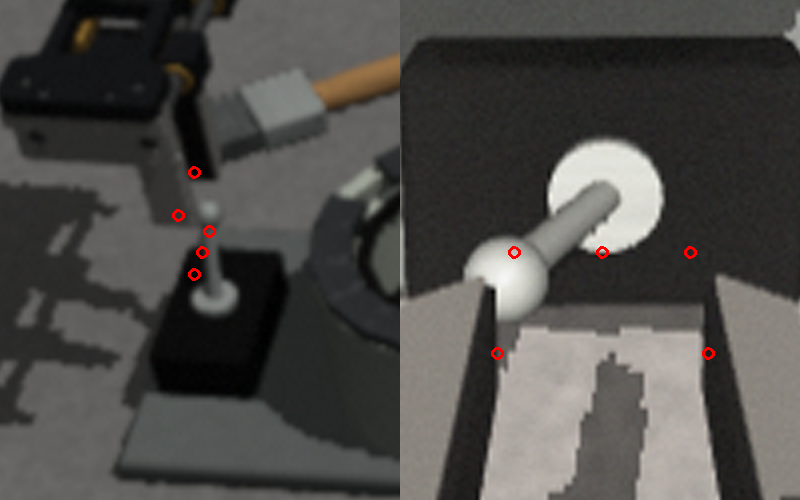

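Both cameras show the fingertips about 35 mm short of the nominal TCP. I'll measure this by touching the bench at a clear spot.

```bash
python3 - <<'E'
from h import *
p=env.observe()["ee_pos"]; env.set_gripper(.06)
env.move_straight([p[0],p[1],.2],.25); env.set_gripper(.02)
y=best(np.pi,[.5,.1,.1]); env.move_ptp([.5,.1,.06],Rd(y))
print(env.move_straight([.5,.1,-.045],.05,stop_force=3),env.observe()["ee_pos"],env.observe()["wrist_force"])
env.move_straight([.5,.1,.06],.2); print(env.observe()["time_s"])
E
```

```text
True [ 0.49995884  0.10002462 -0.03471033] [-1.07718654 -2.20896906  7.78027378]
28.6833
```

The tips are 34.5 mm behind the reported TCP. I'll fold that into the helpers and redo the switch.

```bash
cat >> h.py <<'E'
TIP=.0343   # true finger ends are this far above the reported TCP (measured by touching the bench)
def at(p,ztip): return [p[0],p[1],ztip-TIP]
def T(): return round(env.observe()["time_s"],1)
E
python3 - <<'E'
from h import *
import pickle
p=np.array([.552,-.2793]); yaw=best(PSI+np.pi/2,[*p,.16])
env.move_straight([.5,.1,.15],.3)
env.set_gripper(.08)
env.move_ptp(at(p,.16),Rd(yaw)); print(env.move_straight(at(p,.080),.12,stop_force=6))
env.set_gripper(.0); o=env.observe(); print(o["width"],o["ee_pos"],o["wrist_force"],o["grip_force"])
env.set_gripper(.05); env.move_straight(at(p,.17),.25); env.set_gripper(.094)
c=look(*pol(0,-.135),.09,.4,PSI+np.pi,"sw5"); pickle.dump(c,open("sw5.pkl","wb"))
h=cv2.cvtColor(c["image"],cv2.COLOR_RGB2GRAY)
a=project(c,[*pol(0,-.135),.093]);b=project(c,[*pol(0,-.135),.047]);print(a,b)
u=a.astype(int); m=(h[u[1]-25:u[1]+25,u[0]-20:u[0]+20]>90).astype(np.uint8)
im=cv2.resize(c["image"][u[1]-40:u[1]+40,u[0]-50:u[0]+50],None,fx=5,fy=5,interpolation=cv2.INTER_CUBIC); cv2.imwrite("pics/sw5c.png",im[:,:,::-1]); print(u,T())
E
```

```text
False
0.0121408725090371 [ 0.55199589 -0.27929431  0.04568418] [-3.43875562e+00 -9.78655936e-04  1.68359431e+00] 30.000500679016113
[315.37656477 241.86754811] [315.41811119 232.09299798]
[315 241] 37.3
```

View pics/sw5c.png

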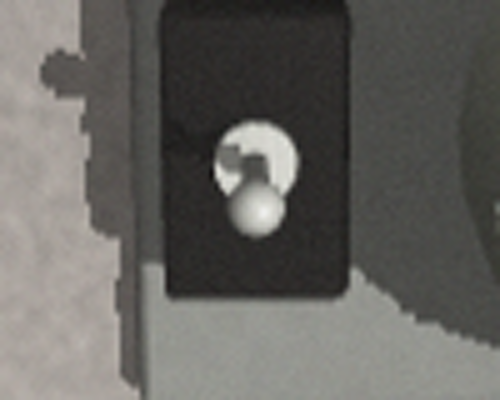

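The toggle is upright: ball at (257,209), equal to the predicted upright position within 0.5 px. Now the cases.

```bash
cat >> h.py <<'E'
def find(c,near,z=.006):
    cs,_=cv2.findContours(brass(c["image"]),cv2.RETR_EXTERNAL,cv2.CHAIN_APPROX_NONE)
    r=[]
    for k in cs:
        if cv2.contourArea(k)<150: continue
        P=np.array([plane(c,p,z) for p in k[:,0,:].astype(float)],np.float32)*1000
        M=cv2.moments(P.reshape(-1,1,2)); x=np.array([M["m10"],M["m01"]])/M["m00"]/1000
        e=.5*np.arctan2(2*M["mu11"],M["mu20"]-M["mu02"])
        (w,h)=cv2.minAreaRect(P)[1]
        r.append((np.linalg.norm(x-near),x,e,abs(M["m00"]),round(w,1),round(h,1)))
    return sorted(r,key=lambda q:q[0])
def pick(near,drop,zdrop,tag):
    d=.33; yaw=best(np.pi,[near[0],near[1],.11]); c=look(near[0],near[1],.006,d,yaw,tag)
    f=[q for q in find(c,near) if 700<q[3]<2000]; print(tag,T(),f[:2])
    _,x,ay,_,_,_=f[0]
    env.set_gripper(.06)
    y=best(ay,at(x,.03)); env.move_ptp(at(x,.05),Rd(y)); hit=env.move_straight(at(x,.0025),.1,stop_force=8)
    env.set_gripper(0); w0=env.observe()["width"]; env.move_straight(at(x,.14),.25)
    w1=env.observe()["width"]; print("hit",hit,"w",w0,w1)
    if w1<.03: return False
    y=best(PSI+np.pi/2,at(C,.14)); p=pol(*drop)
    env.move_ptp(at(p,.14),Rd(y)); w2=env.observe()["width"]; print("over bowl",w2)
    if w2<.03: return False
    print("hit",env.move_straight(at(p,zdrop),.12,stop_force=8)); print(env.observe()["width"])
    env.set_gripper(.05); env.move_straight(at(p,.16),.25); print(T()); return True
E
python3 - <<'E'
from h import *
print(pick(np.array([.459,.037]),(0,.012),.056,"k3"))
E
```

```text
k3 39.0 [(np.float64(0.034657624026326335), array([0.44482365, 0.00537434]), np.float64(-0.6472797596102307), 1037.1115652008957, 34.4, 43.2), (np.float64(0.134124161838585), array([0.43057359, 0.16807719]), np.float64(0.20055752240777347), 1048.5916384032462, 37.1, 42.4)]
hit False w 0.033699093413922084 0.03379258025068876
over bowl 0.03399905944747629
hit False
0.0340375625709558
44.9
True
```

```bash
python3 - <<'E'
from h import *
ok=pick(np.array([.4306,.165]),(0,-.012),.06,"k2")
if ok: print(pick(np.array([.522,.3525]),(0,0),.065,"k1"))
m=shot("top"); save(m,"top2")
E
```

```text
k2 46.4 [(np.float64(0.0022478987550432162), array([0.43059829, 0.1672479 ]), np.float64(-0.08242265848403191), 1030.2983350714203, 34.4, 43.4), (np.float64(0.21441949062248097), array([0.52201602, 0.35895574]), np.float64(0.8238963837509037), 1035.6583694331348, 41.3, 38.2)]
hit False w 0.03381953637319723 0.03357399908325825
over bowl 0.03364326607183534
hit False
0.033934678199950344
52.3
k1 54.5 [(np.float64(0.00568524564666578), array([0.52491905, 0.35737864]), np.float64(-0.5133770650265408), 1058.1227777251042, 35.8, 43.5), (np.float64(0.06471639534343282), array([0.46936066, 0.3901472 ]), np.float64(1.2001395327075213), 936.2560083284043, 119.6, 8.9)]
hit True w 0.03397746995490771 0.034020342940590906
over bowl 0.03403599276489907
hit False
0.034064423607005664
60.9
True
```

View pics/top2.png

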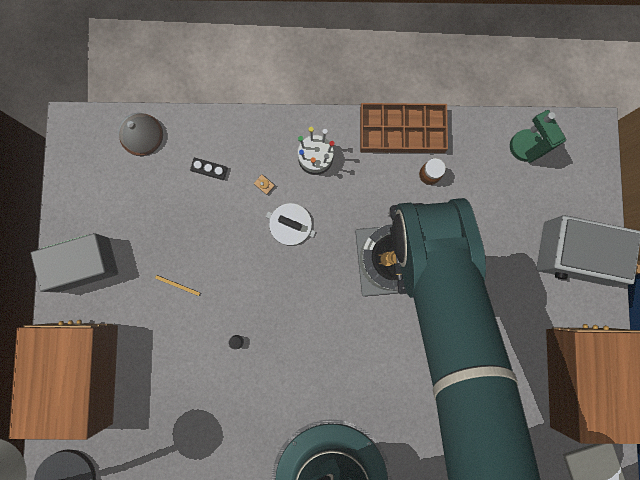

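The bench is clear of cases, and they are piled in the bowl near (387,258). Now I'll measure the cover from two opposite yaws.

```bash
cat >> h.py <<'E'
def disc(c,near,z=.012,tag=None):
    g=cv2.cvtColor(c["image"],cv2.COLOR_RGB2HSV)
    m=cv2.morphologyEx(cv2.inRange(g,(0,0,150),(180,60,255)),cv2.MORPH_OPEN,np.ones((5,5)))
    cs,_=cv2.findContours(m,cv2.RETR_EXTERNAL,cv2.CHAIN_APPROX_NONE)
    P0=project(c,[*near,z]); k=min((k for k in cs if cv2.contourArea(k)>3000),key=lambda k:abs(cv2.pointPolygonTest(cv2.convexHull(k),tuple(map(float,P0)),True)-55))
    P=np.array([plane(c,p,z) for p in k[:,0].astype(float)]); w=np.ones(len(P),bool)
    for _ in range(12):
        A=np.c_[2*P[w],np.ones(w.sum())]; s=np.linalg.lstsq(A,(P[w]**2).sum(1),rcond=None)[0]; r=np.sqrt(s[2]+s[:2]@s[:2])
        e=np.abs(np.linalg.norm(P-s[:2],axis=1)-r); w=e<max(.0008,2*np.median(e))
    # bar: dark pixels inside the disc
    mk=np.zeros(m.shape,np.uint8); cv2.fillPoly(mk,[cv2.convexHull(k)],255); mk=cv2.erode(mk,np.ones((9,9)))
    b=cv2.inRange(g,(0,0,0),(180,255,70))&mk; cb=max(cv2.findContours(b,cv2.RETR_EXTERNAL,cv2.CHAIN_APPROX_NONE)[0],key=cv2.contourArea)
    Q=np.array([plane(c,p,z+.028) for p in cb[:,0].astype(float)],np.float32)*1000
    R=cv2.minAreaRect(Q); B=cv2.boxPoints(R); ed=max((B[1]-B[0],B[2]-B[1]),key=np.linalg.norm)
    return s[:2],r,w.sum(),np.degrees(np.arctan2(ed[1],ed[0]))%180,R
E
python3 - <<'E'
from h import *
n=np.array([.6256,.104])
env.set_gripper(.094)
for y in (np.pi,0):
    try: c=look(*n,.02,.36,y,f"cv{int(y)}"); print(disc(c,n),T())
    except env.IKError as e: print(y,e)
E
```

```text
(array([0.6531553 , 0.11434562]), np.float64(0.0694784060892905), np.int64(771), np.float32(67.10634), ((623.5877685546875, 108.723876953125), (59.74299240112305, 19.973726272583008), 67.1063232421875)) 63.1
(array([0.71285471, 0.16250736]), np.float64(0.17853878820269284), np.int64(6208), np.float32(74.676285), ((765.841064453125, 300.68017578125), (87.90077209472656, 32.521297454833984), 74.67631530761719)) 65.9
```

```bash
python3 - <<'E'
import cv2,numpy as np
ims=[cv2.imread(f"pics/cv{i}.png") for i in (3,0)]
for im in ims:
    v=cv2.cvtColor(im,cv2.COLOR_BGR2HSV); print(v[240-40,316],v[60,100],[int(np.percentile(v[...,2],p)) for p in (50,80,90,95,98)])
cv2.imwrite("pics/cv.png",cv2.resize(np.hstack([i[100:400,120:520] for i in ims]),(800,300)))
E
```

```text
[ 30  14 221] [ 15  20 153] [145, 151, 154, 157, 218]
[ 23   4 227] [ 10  15 156] [149, 156, 160, 186, 226]
```

View pics/cv.png

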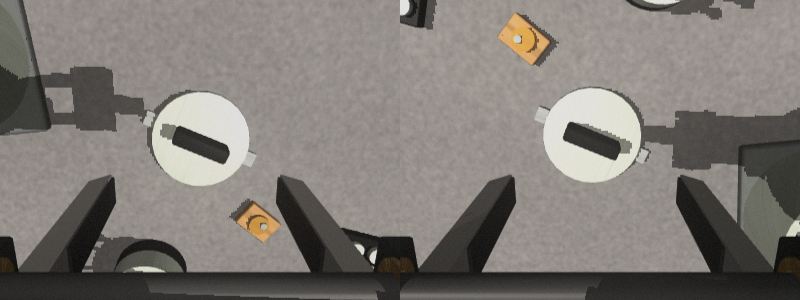

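The disc is clear in both views. I'll raise the brightness threshold and refit on these pictures.

```bash
sed -i 's/(0,0,150),(180,60,255)/(0,0,200),(180,60,255)/' h.py; python3 - <<'E'
from h import *
n=np.array([.6256,.104]); w=cams.camera("wrist")
for y,f in ((np.pi,"cv3"),(0,"cv0")):
    R=Rd(y); ax=R@np.array([-.27832,0,.96049]); off=R@np.array([.08175,0,-.21439])
    Tt=np.eye(4);Tt[:3,:3]=R;Tt[:3,3]=np.array([*n,.02])-.36*ax-off; M=Tt@w["T_tool_cam"]
    c={"image":cv2.imread(f"pics/{f}.png")[:,:,::-1].copy(),"mtx":w["mtx"],"R":M[:3,:3].T,"t":-M[:3,:3].T@M[:3,3]}
    print(disc(c,n))
E
```

```text
(array([0.6283511 , 0.10911074]), np.float64(0.05276359166547713), np.int64(266), np.float32(67.15615), ((624.527099609375, 109.40328979492188), (59.792049407958984, 19.985610961914062), 67.1561508178711))
(array([0.62719284, 0.10838406]), np.float64(0.052734785914207556), np.int64(271), np.float32(67.16324), ((630.7894897460938, 107.30723571777344), (58.665679931640625, 20.01828956604004), 67.16327667236328))
```

```bash
python3 - <<'E'
from h import *
yc=np.radians(67.16); S=PSI+np.pi/3
for add in (0,np.pi,-np.pi):
  for nm,p,y in (("grasp",at([.6278,.1086],.016),yc+add),("start",at(C,.12),S+add),("end",at(C,.10),S+add-1.1)):
    q=env.inverse_kinematics(np.array(p),Rd(y)); print(add,nm,None if q is None else np.round(q,2))
E
```

```text
0 grasp [ 0.17  0.73 -0.55  1.69  0.48  0.86 -0.98]
0 start [ 0.65  0.45 -0.56  1.85  0.29  0.93 -0.47]
0 end [ 0.48  0.44 -0.34  1.87  0.19  0.86 -1.48]
3.141592653589793 grasp [ 0.49  0.98 -1.09  1.68  0.96  1.11  1.85]
3.141592653589793 start [-0.58  0.65  1.08  1.89 -0.68  1.03 -2.78]
3.141592653589793 end [ 1.01  0.69 -1.09  1.85  0.7   1.05  1.25]
-3.141592653589793 grasp [ 0.49  0.98 -1.09  1.68  0.96  1.11  1.85]
-3.141592653589793 start [-0.58  0.65  1.08  1.89 -0.68  1.03 -2.78]
-3.141592653589793 end [ 1.01  0.69 -1.09  1.85  0.7   1.05  1.25]
```

```bash
python3 - <<'E'
from h import *
c=shot("top"); 
for z in (0,.05,.12): print(z,plane(c,(317,155),z),plane(c,(317,172),z))
c=shot("scene")
for z in (0,.05): print(z,plane(c,(305,388),z), plane(c,(305,365),z))
E
```

```text
0 [0.80944145 0.03971714] [0.76424047 0.03933207]
0.05 [0.79512845 0.03994809] [0.7516222  0.03957745]
0.12 [0.77509026 0.04027142] [0.73395661 0.039921  ]
0 [0.83038663 0.05314027] [0.78677601 0.04487853]
0.05 [0.85741448 0.05873525] [0.81625384 0.05093765]
```

```bash
python3 - <<'E'
from h import *
g=np.array([.6278,.1088]); yc=np.radians(67.16); S=PSI+np.pi/3
env.set_gripper(.06)
env.move_ptp(at(g,.09),Rd(yc)); print(env.move_straight(at(g,.018),.1,stop_force=8))
env.set_gripper(0); print(env.observe()["width"],T())
env.move_straight(at(g,.16),.2); print(env.observe()["width"])
env.move_ptp(at(C,.018+.13),Rd(S)); env.dwell(.2); o=env.observe(); print(o["width"],o["wrist_force"],o["joint_pos"].round(2))
print(env.move_straight(at(C,.018+.107),.08,stop_force=8))
c=shot("wrist"); s=shot("scene")
a=cv2.resize(c["image"][100:400,120:520],(533,400)); b=cv2.resize(s["image"][150:290,140:300],(457,400),interpolation=cv2.INTER_CUBIC)
cv2.imwrite("pics/ins.png",cv2.resize(np.hstack([a,b]),(792,320))[:,:,::-1]); print(T())
E
```

```text
False
0.0157954999275801 69.4
0.01570115863973378
0.016017359052069174 [ 0.23882676 -0.00647747 -1.34825198] [ 0.7   0.43 -0.62  1.82  0.29  0.99 -0.47]
False
72.0
```

View pics/ins.png

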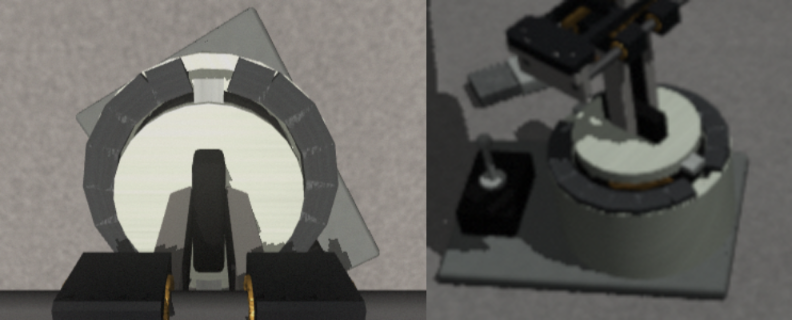

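Wrist view: the lug at (209,90) lines up with the slot at (209,60). Brass is visible under the cover in the scene view at (645,183), which is the pile. Now I'll press down carefully.

```bash
python3 - <<'E'
from h import *
s=shot("scene"); px=(140+(645/.8-533*792/990/.8*1.0)*160/457*1.0,0)
f0=env.observe()["wrist_force"][2]
for u in (.102,.099,.096,.093,.090,.087):
    h=env.move_straight(at(C,.018+u),.05,stop_force=9); o=env.observe(); print(u,h,(o["ee_pos"][2]+TIP-.018).round(4),(o["wrist_force"]-[0,0,f0]).round(1),o["wrist_torque"].round(2),round(o["width"],4))
    if h: break
print(T())
E
```

```text
0.102 False 0.1017 [-0.3 -0.5 -0.2] [-0.1   0.09  0.  ] 0.0155
0.099 False 0.0989 [ 0.4 -0.  -0.4] [-0.08  0.1  -0.03] 0.016
0.096 False 0.096 [ 0.2 -0.6  1.1] [-0.13  0.01 -0.05] 0.0157
0.093 False 0.093 [ 0.8 -0.   3.7] [-0.14 -0.03  0.01] 0.0155
0.09 False 0.09 [ 1.2 -0.2  4.9] [-0.14 -0.14 -0.01] 0.0157
0.087 False 0.0871 [1.2 0.6 6. ] [-0.2  -0.17  0.04] 0.0155
73.6
```

The forces match the ring spring, so the lugs are through. Now the clockwise twist.

```bash
python3 - <<'E'
from h import *
S=PSI+np.pi/3; p=at(C,.018+.0868)
t0=env.observe()["wrist_torque"][2]
for a in list(range(10,60,10))+[56,58,59,60,61,62,63]:
    h=env.move_straight(p,.03,rotation=Rd(S-np.radians(a)),stop_force=20); o=env.observe()
    R=o["tool_rot"]; act=np.degrees(S-np.arctan2(R[1,0],R[0,0]))
    print(a,h,round(act,2),(o["ee_pos"]-p).round(4),o["wrist_force"].round(1),o["wrist_torque"].round(2),round(o["width"],4),T())
    if h or abs(o["wrist_torque"][2]-t0)>1.2: break
E
```

```text
10 False 9.79 [-0.      0.0001  0.0001] [ 0.4 -0.5  3.7] [-0.18  0.16 -0.24] 0.0156 73.9
20 False 19.67 [-0.      0.0001  0.0001] [-0.1  0.2  3.9] [-0.14  0.16 -0.21] 0.0154 74.2
30 False 29.63 [0. 0. 0.] [-0.   0.3  4.4] [-0.17  0.14 -0.23] 0.0158 74.6
40 False 39.61 [-0.  0. -0.] [-0.3  0.1  4.7] [-0.12  0.21 -0.23] 0.0156 74.9
50 False 49.61 [-0. -0.  0.] [-0.3  0.5  4.2] [-0.11  0.15 -0.2 ] 0.0156 75.2
56 False 55.65 [-0.      0.0001 -0.    ] [-0.1 -0.   4. ] [-0.03  0.13 -0.17] 0.0155 75.5
58 False 57.78 [ 0.      0.0001 -0.    ] [-0.2 -0.8  4.4] [-0.04  0.2   0.13] 0.0161 75.7
59 False 58.95 [-0.  0. -0.] [ 0.8 -0.9  4. ] [0.05 0.1  0.16] 0.016 76.0
60 False 60.0 [-0.  0.  0.] [0.  0.1 3.5] [-0.02  0.14  0.14] 0.0154 76.2
61 False 61.0 [0.     0.0001 0.    ] [0.5 0.1 5. ] [-0.01  0.18  0.28] 0.0153 76.5
62 False 61.99 [-0.      0.0002 -0.    ] [0.5 0.9 4.4] [0.35 0.13 0.51] 0.0155 76.7
63 False 62.99 [-0.      0.0002 -0.    ] [0.1 2.4 4.8] [0.49 0.18 0.67] 0.0158 77.0
```

```bash
python3 - <<'E'
from h import *
S=PSI+np.pi/3; p=at(C,.018+.0868)
for a in (64,65):
    env.move_straight(p,.03,rotation=Rd(S-np.radians(a)),stop_force=20); env.dwell(.2); print(a,env.observe()["wrist_torque"].round(2))
env.set_gripper(.06); env.dwell(.3); env.move_straight(at(C,.018+.17),.2); env.set_gripper(.094)
import pickle
r=[]
for y in (PSI+np.pi,PSI):
    try:
        c=look(*pol(0,-.03),.1,.38,y,f"lk{int(y)}"); pickle.dump(c,open(f"lk{int(y)}.pkl","wb")); r.append(c["image"][100:340,150:470])
    except env.IKError: print(y,"no")
cv2.imwrite("pics/lk.png",cv2.resize(np.hstack(r),(800,300) if len(r)>1 else (800,600),interpolation=cv2.INTER_CUBIC)[:,:,::-1]); print(T())
E
```

```text
64 [0.73 0.25 0.74]
65 [0.81 0.46 0.74]
86.3
```

View pics/lk.png

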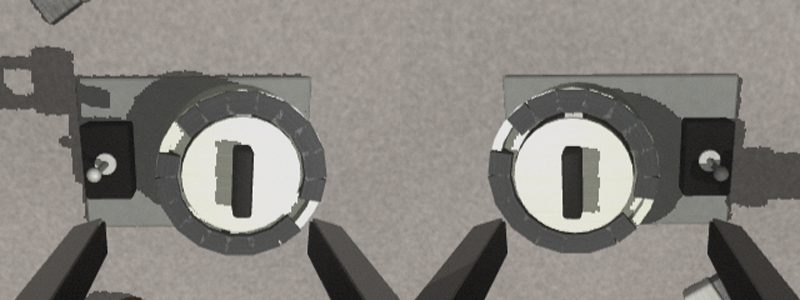

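The bar lies along the polisher's x axis and the disc sits flush inside the flange. I'll check the bar angle and toggle by triangulating these two views.

```bash
python3 - <<'E'
from h import *
import pickle
c1,c2=[pickle.load(open(f"lk{i}.pkl","rb")) for i in (3,0)]
for a,b,n in (((224.4,240),(406.8,239.2),"ball"),((234,229.6),(397.2,228),"disc")):
    (o1,d1),(o2,d2)=ray(c1,a),ray(c2,b); s=np.linalg.lstsq(np.c_[d1,-d2],o2-o1,rcond=None)[0]; print(n,(o1+s[0]*d1+o2+s[1]*d2)/2, o1+s[0]*d1-o2-s[1]*d2)
print("exp",pol(0,-.135),"PSI",np.degrees(PSI))
for c in (c1,c2): print(disc(c,C,.102)[:4])
for c,cx in ((c1,2),(c2,2)):  # bar angle at its own height
    g=cv2.cvtColor(c["image"],cv2.COLOR_RGB2GRAY); u=project(c,[*C,.13]).astype(int); b=np.zeros_like(g); b[u[1]-36:u[1]+36,u[0]-40:u[0]+40]=(g<60)[u[1]-36:u[1]+36,u[0]-40:u[0]+40]*255
    k=max(cv2.findContours(b,0,1)[0],key=cv2.contourArea)
    l=cv2.minAreaRect(np.array([plane(c,p,.13) for p in k[:,0].astype(float)],np.float32)*1000); print(l)
E
```

```text
ball [ 0.55116349 -0.27920392  0.09555776] [-1.49094415e-05  1.58333782e-04 -4.51629700e-05]
disc [ 0.55179388 -0.28008575  0.04464241] [-9.95029722e-06  1.05986464e-04 -2.68060065e-05]
exp [ 0.55129068 -0.27971159] PSI 5.351425806521889
(array([ 0.53768752, -0.1449534 ]), np.float64(0.05274072968816528), np.int64(242), np.float32(4.841446))
(array([ 0.53771357, -0.1449231 ]), np.float64(0.052634407026347044), np.int64(258), np.float32(4.3634925))
((534.480712890625, -146.42152404785156), (62.19444274902344, 16.70684051513672), 4.8426713943481445)
((540.9468383789062, -145.5555419921875), (62.420291900634766, 15.78551959991455), 4.363497734069824)
```

The cover is home: bar at about 4.6° against 5.35°±0.5°, top flush, stop torque felt. The toggle is still off. Now forward.

```bash
python3 - <<'E'
from h import *
import pickle
a=pol(-.045,-.135); yaw=best(PSI+np.pi/2,at(a,.16)); env.set_gripper(0)
env.move_ptp(at(a,.17),Rd(yaw)); print(env.move_straight(at(a,.079),.15,stop_force=6))
h=env.move_straight(at(pol(.010,-.135),.079),.05,stop_force=8); o=env.observe(); print(h,np.linalg.norm(o["ee_pos"][:2]-a)-.045,o["wrist_force"].round(1))
b=pol(-.03,-.135); env.move_straight(at(b,.079),.15); env.move_straight(at(b,.17),.25); env.set_gripper(.094)
ims=[]
for y in (PSI+np.pi,PSI):
    c=look(*pol(0,-.08),.1,.38,y,f"fin{int(y)}"); pickle.dump(c,open(f"fin{int(y)}.pkl","wb")); ims.append(c["image"][100:340,150:470])
cv2.imwrite("pics/fin.png",cv2.resize(np.hstack(ims),(800,300),interpolation=cv2.INTER_CUBIC)[:,:,::-1]); print(T())
E
```

```text
False
True 0.005364980443099618 [-4.6 -0.3  4.5]
100.1
```

View pics/fin.png

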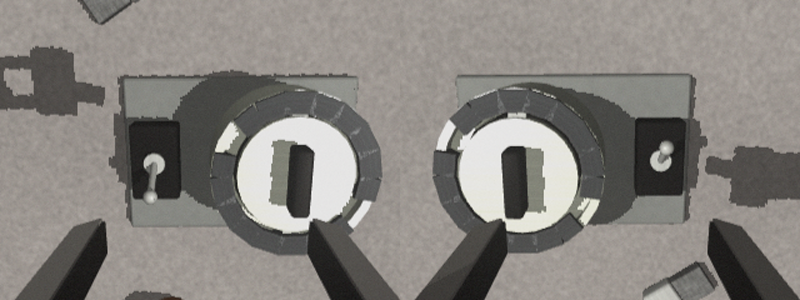

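The toggle leans away from the robot in both views: ball at (150,197) and (667,147). I'll compute the angle and hand in if it is at the stop.

```bash
python3 - <<'E'
from h import *
import pickle
c1,c2=[pickle.load(open(f"fin{i}.pkl","rb")) for i in (3,0)]
(o1,d1),(o2,d2)=ray(c1,(270,257.6)),ray(c2,(363.6,217.6)); s=np.linalg.lstsq(np.c_[d1,-d2],o2-o1,rcond=None)[0]; P=(o1+s[0]*d1+o2+s[1]*d2)/2
dx=(P[:2]-pol(0,-.135))@[np.cos(PSI),np.sin(PSI)]; print(P,dx,np.arctan2(dx,P[2]-.047))
E
```

```text
[ 0.57482573 -0.27702174  0.08843021] 0.023683337940487565 0.5193086734249392
```

```bash
python3 -c "
from h import *
env.dwell(.3); print(env.hand_in(),T())"
```

```text
the job is handed in; nothing more can be done
the job is handed in; nothing more can be done
```

I handed the job in: switch set to off first, all three watch cases found on the bench put in the bowl, cover pressed down and twisted home, then switch set fully forward (measured about +0.52 rad).

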